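# Brush drawn from its block and poised over the bare roof plate

### The arm

A 7-joint arm with a two-finger parallel gripper is mounted at the origin on the work surface; the furniture and walls round the work are solid. World frame = base frame: x ahead of the robot, y to its left, z up, the work surface at z = 0. Lengths are in m, angles in rad, forces in N, time in s.
With the tool pointing down it reaches from about 0.4 to 0.85 m from the base axis. Payload 10.4 kg.
Tool frame: the origin (TCP) lies midway between the tips of the shut fingers; the grasp point (between the pads) lies 19 mm behind it (manip.tcp_to_grasp is the distance from the TCP to the grasp point, in m); z points along the fingers, y is the line along which they close (so a half turn about z gives the same grasp; the last joint's range is limited). The gripper opens to 85 mm and grips with 20 to 120 N. Pads are 22 mm wide; open, the fingers measure 114 mm over their backs; the gripper's body (76 mm by 85 mm) begins 54 mm behind the grasp point. The pads swing forward as they close: fully open they stand 13 mm farther back than shut.
Start: joints at [-0.023, 0.332, -0.065, 1.46, 0.022, 1.35, -0.088], TCP at [0.625, 0, 0.231] pointing down, gripper open.
Joint ranges: [-2.6, 2.6], [-0.5, 2.12], [-1.47, 1.34], [0.16, 2.42], [-1.27, 4.41], [0.06, 2.06], [-2.6, 2.6]. Speed limits (rad/s): [2.22, 2.22, 2.79, 2.79, 3.14, 3.14, 3.14].

### API

Orientations are given as a unit quaternion [x, y, z, w].
In Python, from workcell import manip gives the robot as it stands.
- The arm moves only by the shell command python3 -m jog 'ROWS' [FORCE]. ROWS is a JSON object of lists of equal length, an entry for each row: "offset": the shift along the world's x, y, z in m, a list of three; "yaw": the turn about the world's z in degrees; "jaw": the closure, from 0 (fully open) to 1 (shut). A call has 1 to 20 rows; each row shifts and turns the commanded pose from where the row before left it; what a row does not reach is not made up. A row lasts 1/12 s, in which the tool goes at most 41.7 mm and 7.16 degrees, less where a joint would pass 70% of its speed; a pose out of reach is approached as far as the arm can. A call is refused whole if a number of a shift passes 0.0417 or a number of a turn 7.16, either way. A call with a gripper value outside its range is refused whole. The fingers move at their own pace and stop on an object; FORCE is the grip in N (left out, the last holds). Time passes only in rows, so rows that do not move let the fingers close. It gives the time, the measured TCP pose, the force, the opening and the grip force at its end, in the units of the state.
- manip.get_obs(): the state, without advancing time (a new reading comes with each control period).
- manip.camera(name): name is "scene" or "side" or "wrist"; returns a dict with "frame" (480x640x3 uint8, red, green, blue), "camera_matrix" (3x3 intrinsics, pixels), "distortion" ([k1, k2, p1, p2, k3] as OpenCV has them; the pictures are not rectified), "eye" and "attitude" of the camera in the world; the wrist camera has in their place "hand_eye" (4x4, takes a point from camera to tool coordinates, whose origin is the TCP and whose axes are the flange's). Camera axes: x right, y up, looking along -z (the intrinsics and any distortion apply to the point x, -y, -z); pixel columns grow to the right and rows downward; lengths in m; the calibration is good to about 2 mm. A picture is of the moment at which its call begins: read the wrist's pose just before it. There is no depth.
- manip.hand_in(): hands the job in; it is judged then, once.
Trained networks look in a picture, given as the dict that the camera call returned (one of the last four; its "shot" number tells which), for a name from the list of things; names that differ only in an ending like _2 or _b are one class to them, and where a whole thing is asked for, a point or a joint stands for the part that bears it (a point fixed in the world has none). Each returns a list of dicts, best first, with "score" (0 to 1); they miss things now and then, are a little off and sometimes report something else, mostly with a low value. They report only what shows in the picture. A call takes as long as a camera call.
- manip.masks_of(picture, name): "region" (480x640 bool, what is visible of it).
- manip.tip_of(picture, name): "at" ([x, y, z] in m, in world coordinates, good to about 4 mm: a listed point, or the origin of a listed thing).
The state is a dict: "clock": time; "joint_pos": joint angles; "joint_velocities": joint speeds; "tau": joint torques, N m; "position": TCP position; "ee_rot": TCP orientation; "ft_force": force on the tool from outside, world axes, zero at the start; "torque": the same for the moment, N m; "grip_width": opening from 0.0 (shut) to 1.0 (fully open); "grasp_force": force on a finger pad.
Only numpy, scipy, OpenCV 4.12 (cv2) and the standard library are available. Lean on these libraries where they do the work, as an engineer would, in place of code of your own. Each camera call takes 0.05 s, during which the arm holds its last target. There are 200 camera calls.

### The job

One of the two square roof plates already carries its big dome; the other is bare and is to be painted next. Draw the paint brush straight out of the wooden block, turn it so that its bristles point down at 25 degrees or more below level (about 35 is right), and hold the bristle tip about 5 cm above the middle of the bare plate, touching nothing. Finish while still holding the brush there; do not let go of it, and leave the plates and the dome where they are.

Things in the scene. Friction and masses are not known exactly. Their poses are not given: they have to be found in the camera images.
- brush: round paint brush, 8 mm thick, 172 mm long, brown handle, about 15 g, lying level in the middle bore of the block. Origin on its underside, 4 mm below its axis, 89 mm from the bristle tip, 83 mm from the handle end; +y points along it to the handle end. Ferrule and bristles are the last 40 mm; grip the handle clear of the block's ledge, 30 to 37 mm from the origin towards the bristles.
- brush_tip (a point): bristle tip of the brush, on its axis
- brush_tail (a point): end of the brush handle, on its axis; at the start it stands 9 to 13 mm out of the rear face of the block
- block: fixed wooden block, 126 mm wide (y), 88 high; origin under the middle of its upper part, which is 56 mm deep (x) with three level bores through it along x, 13 mm wide, 12 high, floor at z = 60 mm, at y = -35, 0, 35 mm (outer two empty). A ledge 60 mm high runs in front to x = -56 mm under the brush. The brush draws out towards -x; its handle end leaves the bore after about 70 mm.
- plate_a: loose roof plate, 97 x 98 x 5 mm, sand-coloured, lying flat; origin at the centre of its underside. Either this plate or plate_b carries the dome; see the dome's position.
- plate_b: the second, identical roof plate; origin at the centre of its underside
- dome: plain plaster half-dome, 84 mm across and 38 mm high, loose, resting in the middle of one of the two roof plates; origin at the centre of its underside

How it is judged:
On the way:
1. the brush, held in the fingers, is drawn out of the block until its handle end is clear of the bore (contact force between brush and the fingers above 0.5 N and x of brush_tail in the frame of block below -0.03 m), for 0.1 s.
At the end, for the whole second after the job is handed in: the fingers hold the brush still; its bristle end points 23 degrees or more below level; the bristle tip is within 30 mm horizontally of the centre of the plate without the dome, 20 to 100 mm above the table; the brush touches neither block, plates nor dome; the dome is still on its plate (contact force between brush and the fingers above 0.5 N and ((horizontal distance between dome and plate_a below 0.03 m and z of dome in the frame of plate_a above 0.002 m and horizontal distance between brush_tip and plate_b below 0.03 m) or (horizontal distance between dome and plate_b below 0.03 m and z of dome in the frame of plate_b above 0.002 m and horizontal distance between brush_tip and plate_a below 0.03 m)) and height (world z) of brush_tip between 0.02 and 0.1 m and angle between brush's own y axis and vertical below 1.17 rad and linear speed of brush below 0.05 m/s and contact force between brush and block below 0.05 N and contact force between brush and plate_a below 0.05 N and contact force between brush and plate_b below 0.05 N and contact force between brush and dome below 0.05 N); the arm keeps its last pose, push and grip.
It fails at once if a roof plate is shifted by more than 15 mm (distance of plate_a from where it was at the start of the episode above 0.015 m).
It fails at once if the other roof plate is shifted by more than 15 mm (distance of plate_b from where it was at the start of the episode above 0.015 m).
It fails at once if the dome is shifted by more than 15 mm (distance of dome from where it was at the start of the episode above 0.015 m).
It also fails if it takes over 35 s, if anything falls off the work surface, if the arm or the gripper's body presses on something with over 40 N, if the wrist force passes 120 N, or if a joint passes its speed limit or range.

## Working session

There is one attempt and no reset: what is moved stays moved. The work goes in short steps, Python scripts to look and compute and a shell command to move; the robot and the scene stay as the last step left them, time stands still between calls to the robot, and variables do not carry over. Pictures are saved under pics/ and viewed, at most 10 in all, crops included, and the job is handed in when it is done.

```bash
mkdir -p pics; ls; cat > h.py <<'E'
import numpy as np, cv2
from scipy.spatial.transform import Rotation as R
from workcell import manip
def shot(n):
    o=manip.get_obs(); p=manip.camera(n)
    return o,p
def save(p,f): cv2.imwrite('pics/'+f,p['frame'][:,:,::-1])
def T(o,p):
    M=np.eye(4)
    if 'hand_eye' in p:
        M[:3,:3]=R.from_quat(o['ee_rot']).as_matrix(); M[:3,3]=o['position']; return M@np.array(p['hand_eye'])
    a=np.array(p['attitude']); M[:3,:3]=R.from_quat(a).as_matrix() if a.size==4 else a
    M[:3,3]=p['eye']; return M
def ray(o,p,uv):
    M=T(o,p); q=cv2.undistortPoints(np.array([[uv]],float),np.array(p['camera_matrix']),np.array(p['distortion']))[0,0]
    d=M[:3,:3]@np.array([q[0],-q[1],-1]); return M[:3,3],d/np.linalg.norm(d)
def onz(o,p,uv,z):
    e,d=ray(o,p,uv); return e+d*(z-e[2])/d[2]
def tri(rs):
    A=sum(np.eye(3)-np.outer(d,d) for e,d in rs); b=sum((np.eye(3)-np.outer(d,d))@e for e,d in rs)
    return np.linalg.solve(A,b)
E
python3 - <<'E'
from h import *
np.set_printoptions(precision=4,suppress=True)
ims=[]
for n in ['scene','side','wrist']:
    o,p=shot(n); ims.append(p['frame']); 
    if n!='wrist': print(n,p['eye'],p['attitude'])
    else: print(np.array(p['hand_eye']))
    for t in ['brush','brush_tip','brush_tail','block','plate_a','dome']:
        for r in manip.tip_of(p,t)[:3]: print(n,t,np.round(r['at'],4),round(r['score'],2))
    save(p,n+'0.png')
print(o)
E
```

```text
pics
scene [-0.1017  0.7024  0.8252] [-0.15    0.4083  0.8358 -0.335 ]
scene brush [ 0.5297 -0.0105  0.0604] 0.65
scene brush_tip [0.4418 0.0079 0.062 ] 0.51
scene block [ 0.5766 -0.0183  0.0014] 0.9
scene block [0.4222 0.2016 0.003 ] 0.26
scene plate_a [ 0.4575 -0.2178 -0.0021] 0.94
scene dome [ 0.4178  0.198  -0.001 ] 0.6
side [0.2241 0.7336 0.3855] [-0.1168  0.5412  0.8179 -0.1565]
side brush [ 0.5318 -0.0044  0.0616] 0.46
side brush [0.4445 0.0106 0.0658] 0.46
side brush_tip [0.4468 0.0119 0.0634] 0.76
side block [ 0.5728 -0.0213  0.0031] 0.72
side plate_a [ 0.4613 -0.2174  0.    ] 0.71
side plate_a [ 0.5719 -0.0223  0.0035] 0.37
side dome [0.4199 0.1936 0.0081] 0.74
[[-0.0002  0.9575  0.2884  0.0731]
 [ 1.      0.0003 -0.0005  0.0004]
 [-0.0005  0.2884 -0.9575 -0.1424]
 [ 0.      0.      0.      1.    ]]
wrist brush [ 0.5325 -0.0103  0.0586] 0.87
wrist brush_tip [0.4417 0.0146 0.0626] 0.86
wrist brush_tail [ 0.6135 -0.0273  0.0638] 0.62
wrist block [ 0.5689 -0.0182  0.002 ] 0.55
wrist block [0.4397 0.0102 0.0607] 0.46
wrist plate_a [ 0.458  -0.2174 -0.0031] 0.91
{'clock': 0.7, 'joint_pos': array([-0.0226,  0.3322, -0.0647,  1.4601,  0.0216,  1.3499, -0.0885]), 'joint_velocities': array([ 0.0013,  0.0009, -0.0002,  0.001 ,  0.0018, -0.0002, -0.0008]), 'tau': array([ -0.0008, -62.5099,   0.0483, -39.1787,   0.0164,   0.0014,
         0.    ]), 'position': array([0.625 , 0.    , 0.2314]), 'ee_rot': array([0.7071, 0.7071, 0.    , 0.    ]), 'ft_force': array([-0.0047,  0.5557,  0.2645]), 'torque': array([0.0179, 0.0363, 0.0177]), 'grasp_force': 0.0, 'grip_width': 0.9993824694796595}
```

View pics/scene0.png

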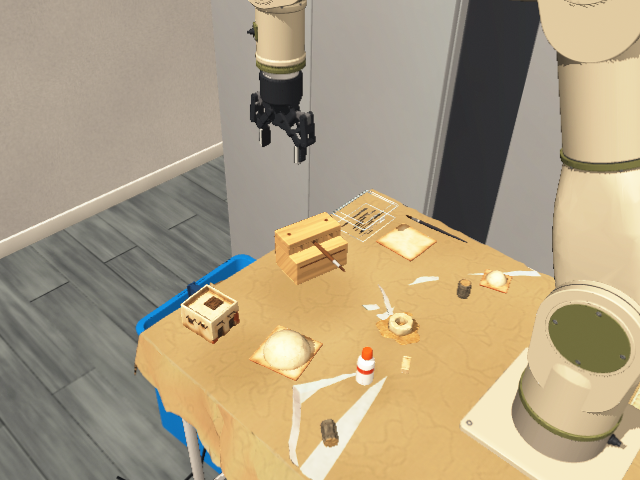

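View pics/wrist0.png

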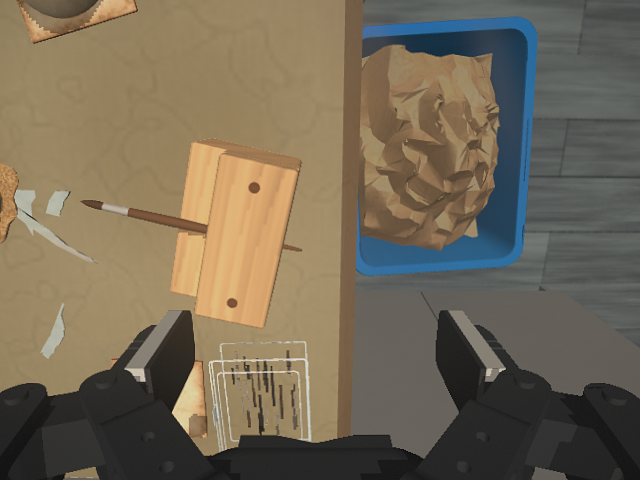

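The scene shows the block with the brush at about (330,258). The bare plate is at (407,240) and the domed plate at (287,350). In the wrist view the brush runs from tip (82,203) to tail (302,249), so its heading is about -13.7°. The network positions agree with the sizes given, so I'm moving above the grip point and turning +76°.

```bash
python3 -m jog '{"offset":[[-0.0105,0,-0.002],[-0.0105,0,-0.002],[-0.0105,0,-0.002],[-0.0105,0,-0.002],[-0.0105,0,-0.002],[-0.0105,0,-0.002],[-0.0105,0,-0.002],[-0.0105,0,-0.002],[-0.0105,0,-0.002],[-0.0105,0,-0.002],[-0.0105,0,-0.002],[-0.0105,0,-0.002],[0,0,0],[0,0,0]],"yaw":[6.35,6.35,6.35,6.35,6.35,6.35,6.35,6.35,6.35,6.35,6.35,6.35,0,0],"jaw":[0,0,0,0,0,0,0,0,0,0,0,0,0,0]}' 20
cat > m.py <<'E'
from h import *
np.set_printoptions(precision=4,suppress=True)
S={}
for n in ['wrist','scene','side']:
    o,p=shot(n); S[n]=(o,p)
    for t in ['brush','brush_tip','brush_tail','plate_a']:
        for r in manip.tip_of(p,t)[:2]: print(n,t,np.round(r['at'],4),round(r['score'],2))
    if n=='wrist': save(p,'wrist1.png')
# brush axis as intersection of view planes
pl=[]
for n,(o,p) in S.items():
    m=manip.masks_of(p,'brush')
    if not m: continue
    ys,xs=np.nonzero(m[0]['region']); print(n,len(xs),m[0]['score'],xs.min(),xs.max(),ys.min(),ys.max())
    P=np.c_[xs,ys].astype(np.float32)
    vx,vy,x0,y0=cv2.fitLine(P,cv2.DIST_HUBER,0,.01,.01).ravel()
    t=(P-[x0,y0])@[vx,vy]
    a,b=[np.array([x0,y0])+k*np.array([vx,vy]) for k in (t.min(),t.max())]
    print(' ends',a,b,'on z=.064:',onz(o,p,a,.064),onz(o,p,b,.064))
    e,d1=ray(o,p,a);_,d2=ray(o,p,b); nn=np.cross(d1,d2); nn/=np.linalg.norm(nn); pl.append((n,nn,nn@e))
for i in range(len(pl)):
  for j in range(i):
    d=np.cross(pl[i][1],pl[j][1]); d/=np.linalg.norm(d); d*=-np.sign(d[0])
    q=np.linalg.solve(np.array([pl[i][1],pl[j][1],[1,0,0]]),[pl[i][2],pl[j][2],.5])
    print(pl[i][0],pl[j][0],'dir',d,np.degrees(np.arctan2(d[1],d[0])),'pt x=.5',q)
print(manip.get_obs()['position'],R.from_quat(manip.get_obs()['ee_rot']).as_matrix()[:,1])
E
python3 m.py
```

```text
clock: 2.22
position: [0.4991, -0.0001, 0.2076]
ee_rot: [0.122, 0.993, 0.0, 0.0]
ft_force: [-0.2, 0.4, 0.3]
grip_width: 0.998
grasp_force: 0.0
wrist brush [ 0.5312 -0.0118  0.0599] 0.78
wrist brush_tip [0.4384 0.0148 0.0599] 0.82
wrist plate_a [ 0.46   -0.2151  0.0031] 0.87
scene brush [ 0.5296 -0.0114  0.0559] 0.74
scene brush [ 0.4579 -0.2185 -0.005 ] 0.16
scene brush_tip [0.4405 0.0092 0.0644] 0.51
scene plate_a [ 0.4578 -0.2191 -0.0024] 0.83
side brush [ 0.5312 -0.0062  0.0624] 0.73
side brush_tip [0.4466 0.0096 0.0634] 0.47
side plate_a [ 0.4592 -0.2145 -0.0007] 0.64
wrist 1638 0.62 305 318 143 290
 ends [310.5741 142.9902] [313.0779 290.0327] on z=.064: [0.4457 0.01   0.064 ] [ 0.5504 -0.0144  0.064 ]
scene 152 0.64 313 344 241 270
 ends [312.9455 241.0577] [343.8011 270.2105] on z=.064: [ 0.5517 -0.0154  0.064 ] [0.4478 0.0089 0.064 ]
side 217 0.47 315 365 224 238
 ends [314.7607 224.9715] [365.1519 237.3834] on z=.064: [ 0.5525 -0.0193  0.064 ] [0.4514 0.0049 0.064 ]
scene wrist dir [-0.9738  0.2276 -0.    ] 166.84336690848443 pt x=.5 [ 0.5    -0.0027  0.0648]
side wrist dir [-0.9738  0.2276 -0.0027] 166.84502624237467 pt x=.5 [ 0.5    -0.0027  0.0659]
side scene dir [-0.9744  0.2247 -0.0042] 167.01616820387628 pt x=.5 [ 0.5    -0.0014  0.0665]
[0.499  0.     0.2073] [0.2386 0.9711 0.0001]
```

```bash
python3 -m jog '{"offset":[[0,-0.0025,-0.02],[0,0,-0.025],[0,0,-0.025],[0,0,-0.025],[0,0,-0.025],[0,0,-0.02],[0,0,-0.015],[0,0,-0.006],[0,0,0],[0,0,0],[0,0,0],[0,0,0],[0,0,0],[0,0,0],[0,0,0],[0,0,0],[0,0,0],[0,0,0],[0,0,0]],"yaw":[0.6,0,0,0,0,0,0,0,0,0,0,0,0,0,0,0,0,0,0],"jaw":[0,0,0,0,0,0,0,0,0,1,1,1,1,1,1,1,1,1,1]}' 20
python3 - <<'E'
from h import *
o,p=shot('wrist'); save(p,'w2.png')
E
```

```text
clock: 4.7
position: [0.4992, -0.0025, 0.0465]
ee_rot: [0.115, 0.993, 0.0, 0.0]
ft_force: [-0.3, -0.2, 2.6]
grip_width: 0.081
grasp_force: 23.4
```

View pics/w2.png

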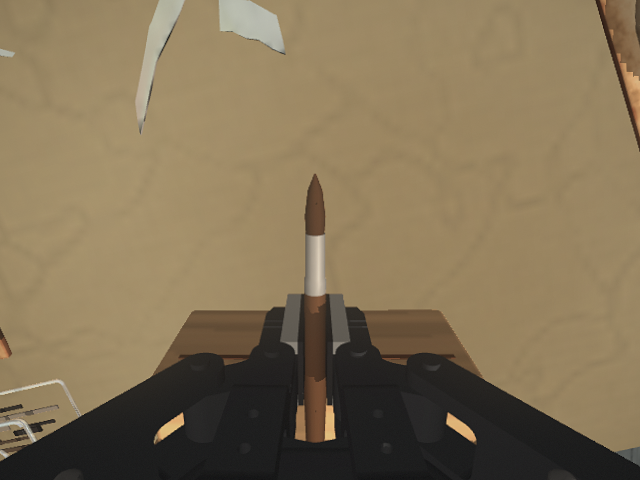

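The brush is centred between the pads (tip at (315,175), opening 6.9 mm). Next I lift it 1 mm and draw it out.

```bash
python3 -m jog '{"offset":[[0,0,0.001],[-0.0058,0.00136,0],[-0.0117,0.00273,0],[-0.0117,0.00273,0],[-0.0117,0.00273,0],[-0.0117,0.00273,0],[-0.0117,0.00273,0],[-0.0117,0.00273,0],[-0.0058,0.00136,0],[0,0,0],[0,0,0],[0,0,0]],"yaw":[0,0,0,0,0,0,0,0,0,0,0,0],"jaw":[1,1,1,1,1,1,1,1,1,1,1,1]}'
cat > t.py <<'E'
from h import *
import sys
S=[]
for n in ['scene','side','wrist']:
    o,p=shot(n); S.append((o,p)); save(p,n+sys.argv[1]+'.png')
    for t in ['brush_tip','brush_tail','brush']:
        for r in manip.tip_of(p,t)[:1]: print(n,t,np.round(r['at'],4),round(r['score'],2))
o=manip.get_obs(); print(o['position'],o['clock'],o['grasp_force'])
a,b=[S[i][1]['frame'][120:420,180:500] for i in (0,1)]
cv2.imwrite('pics/c'+sys.argv[1]+'.png',cv2.resize(np.hstack([a,b]),(800,375))[:,:,::-1])
E
python3 t.py 3
```

```text
clock: 5.75
position: [0.4178, 0.0165, 0.0475]
ee_rot: [0.115, 0.993, 0.0, 0.0]
ft_force: [-0.2, -0.2, -0.2]
grip_width: 0.081
grasp_force: 23.0
scene brush_tip [0.361  0.028  0.0653] 0.56
scene brush_tail [ 0.5312 -0.009   0.063 ] 0.69
side brush_tip [0.3665 0.0294 0.067 ] 0.59
side brush_tail [ 0.5281 -0.0076  0.064 ] 0.73
side brush [0.4508 0.01   0.0608] 0.62
wrist brush_tip [0.3586 0.0303 0.0607] 0.92
wrist brush [0.4493 0.0126 0.0613] 0.6
[0.41723363 0.0166185  0.04733732] 6.35 22.978927195072174
```

View pics/c3.png

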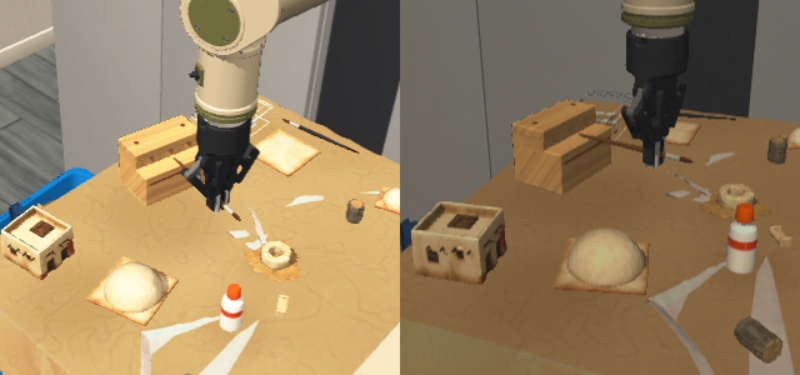

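The brush is drawn clear, with its tail about 44 mm in front of the block's centre. To pitch it, I'll lift it, carry the handle back over the block's top, and lower the grip so the block edge turns the handle upward in the pads.

```bash
python3 -m jog '{"offset":[[0,0,0.012],[0,0,0.016],[0,0,0.014],[0.0078,-0.0018,0],[0.0117,-0.00273,0],[0.0117,-0.00273,0],[0.0117,-0.00273,0],[0.0117,-0.00273,0],[0.0117,-0.00273,0],[0.0117,-0.00273,0],[0,0,0],[0,0,-0.006],[0,0,-0.006],[0,0,-0.004],[0,0,-0.004],[0,0,-0.004],[0,0,-0.004],[0,0,0]],"yaw":[0,0,0,0,0,0,0,0,0,0,0,0,0,0,0,0,0,0],"jaw":[1,1,1,1,1,1,1,1,1,1,1,1,1,1,1,1,1,1]}' 20
python3 t.py 4
```

```text
clock: 7.85
position: [0.4951, -0.0015, 0.0608]
ee_rot: [0.115, 0.993, 0.0, -0.0]
ft_force: [-1.4, 0.4, 2.8]
grip_width: 0.082
grasp_force: 24.4
scene brush_tip [0.4376 0.01   0.0652] 0.61
scene brush_tail [ 0.6045 -0.0269  0.1059] 0.56
scene brush [ 0.5264 -0.0087  0.0785] 0.57
side brush_tip [0.4409 0.0106 0.067 ] 0.51
side brush_tail [ 0.6017 -0.0255  0.1074] 0.62
side brush [ 0.5229 -0.0073  0.0809] 0.65
wrist brush_tip [0.4387 0.0107 0.0671] 0.87
[ 0.49517459 -0.00154822  0.06133517] 8.45 24.204890727996826
```

View pics/c4.png

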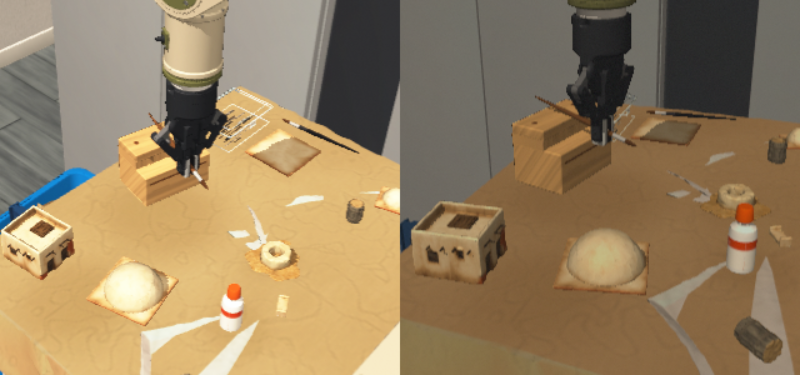

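The pivot works: tail z is 0.107 and tip z 0.066, about 14° down. Lowering the rest of the way.

```bash
python3 -m jog '{"offset":[[0,0,-0.004],[0,0,-0.004],[0,0,-0.004],[0,0,-0.004],[0,0,-0.004],[0,0,-0.004],[0,0,-0.002],[0,0,0]],"yaw":[0,0,0,0,0,0,0,0],"jaw":[1,1,1,1,1,1,1,1]}' 20
python3 t.py 5
```

```text
clock: 9.12
position: [0.4949, -0.0015, 0.0347]
ee_rot: [0.115, 0.993, 0.0, -0.0]
ft_force: [-1.3, 0.5, 3.1]
grip_width: 0.082
grasp_force: 28.2
scene brush_tip [0.4466 0.0053 0.0226] 0.61
scene brush_tail [ 0.5871 -0.025   0.1215] 0.49
side brush_tip [0.4499 0.0093 0.0197] 0.55
side brush_tail [ 0.5825 -0.0218  0.1229] 0.62
wrist brush_tip [0.4453 0.0109 0.0213] 0.88
wrist brush [ 0.5243 -0.008   0.0695] 0.59
[ 0.49491203 -0.00152581  0.03518882] 9.7167 27.961488962173462
```

View pics/c5.png

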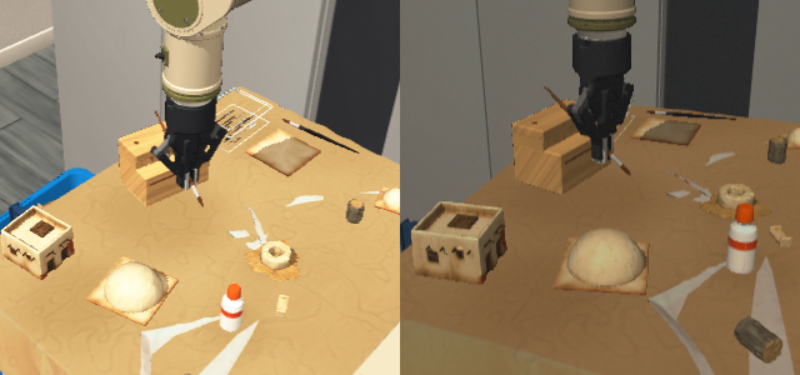

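The brush is about 36° down, with its tip at about (0.4475, 0.0085, 0.021). The plate centre is at (0.459, -0.217). I'll lift clear, carry it across, and lower.

```bash
python3 -m jog '{"offset":[[0,0,0.012],[0,0,0.021],[0,0,0.021],[0,0,0.021],[0.001,-0.01,0],[0.001,-0.02,0],[0.001,-0.022,0],[0.001,-0.024,0],[0.001,-0.024,0],[0.001,-0.024,0],[0.001,-0.024,0],[0.001,-0.024,0],[0.001,-0.022,0],[0.001,-0.02,0],[0.0015,-0.0115,-0.01],[0,0,-0.014],[0,0,-0.012],[0,0,-0.005],[0,0,0],[0,0,0]],"yaw":[0,0,0,0,0,0,0,0,0,0,0,0,0,0,0,0,0,0,0,0],"jaw":[1,1,1,1,1,1,1,1,1,1,1,1,1,1,1,1,1,1,1,1]}' 20
python3 t.py 6; python3 - <<'E'
from h import *
for n in ['scene','side']:
    o,p=shot(n)
    for t in ['plate_a','dome']: print(n,t,[(np.round(r['at'],4),round(r['score'],2)) for r in manip.tip_of(p,t)[:2]])
o=manip.get_obs(); print(o['joint_velocities'].round(4),o['grasp_force'])
E
```

```text
clock: 11.38
position: [0.5067, -0.2263, 0.069]
ee_rot: [0.114, 0.993, 0.0, -0.0]
ft_force: [-0.1, 0.3, -0.3]
grip_width: 0.085
grasp_force: 27.7
scene brush_tip [ 0.4602 -0.2191  0.0567] 0.66
scene brush_tail [ 0.6024 -0.2449  0.1525] 0.42
side brush_tip [ 0.4619 -0.2189  0.0563] 0.49
side brush_tail [ 0.5957 -0.2498  0.1562] 0.72
side brush [ 0.5356 -0.2302  0.1055] 0.62
wrist brush_tip [ 0.4601 -0.2173  0.0556] 0.95
wrist brush [ 0.5358 -0.2324  0.1031] 0.65
[ 0.50673476 -0.22710419  0.06939575] 11.9833 27.66775667667389
scene plate_a [(array([ 0.4544, -0.2204, -0.0043]), 0.66)]
scene dome [(array([4.236e-01, 1.984e-01, 3.000e-04]), 0.95)]
side plate_a [(array([ 0.4601, -0.2173, -0.0051]), 0.62)]
side dome [(array([0.4219, 0.1934, 0.0065]), 0.75)]
[-0.0006 -0.0011 -0.0004  0.0001  0.0008 -0.0006 -0.0007] 27.669487595558167
```

View pics/c6.png

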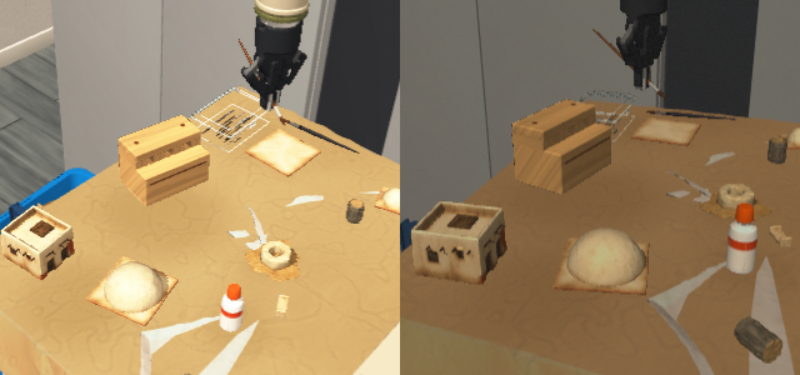

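View pics/wrist6.png

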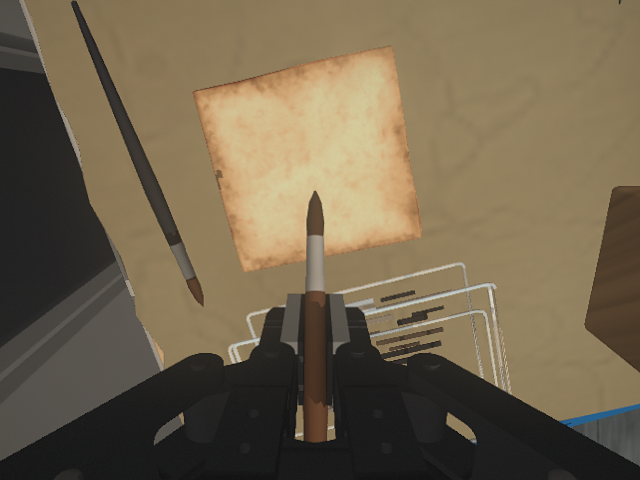

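The scene and side views show the brush tilted over the bare plate, with the dome and plates unmoved. The wrist view shows the tip at (315,192) and the plate corners at (193,91), (391,46), (421,236) and (244,271). I'll check the centre from the corners and hand in if it agrees.

```bash
python3 - <<'E'
from h import *
o,p=shot('wrist')
c=np.mean([onz(o,p,u,.005) for u in [(193,91),(391,46),(421,236),(244,271)]],axis=0)
t=onz(o,p,(315,192),.056); print(c,t)
if np.hypot(*(c-t)[:2])<.012: print(manip.hand_in())
E
```

```text
[ 0.45954476 -0.21759403  0.005     ] [ 0.46319935 -0.21708341  0.056     ]
the job is handed in; nothing more can be done
None
```

I handed the job in with the brush held about 36° bristle-down, its tip about 5 cm above the bare plate and 4 mm from its centre; the last pictures show it touching nothing and the plates and dome unmoved.

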